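# Load the block rail and close the retaining arm

## Task

Push the row of five spacer blocks along the loading rail as one train, from behind the last block, until the whole row sits fully home against the end stop. Then push the rail's swing arm round by its knob until it lies fully closed across the channel, against its stop pin behind the last block, and come away. Only slide and push: do not pick up or tip any block, and leave everything else on the bench as it is.

Things in the scene. Friction and masses are not known exactly. Their poses are not given: they have to be found in the camera images.
- rail: The loading rail, bolted down: dark steel base plate 400 x 90 mm, 12 mm thick, with guide strips and end stop. Origin on the bench (z = 0) on the channel's centre line; x along the channel towards the end stop, y across it towards the swing arm's pivot, z up. The plate runs from x = -210 to +190 mm
- channel_mouth (a point): Middle of the channel's open end (x = -210 mm in the rail's frame), on the surface the blocks slide on, 12 mm above the bench. The channel is 32 mm wide, between two steel guide strips 10 mm wide whose tops are 22 mm above the bench; they run from the mouth to the end stop
- stop_pin (a point): Foot of the 6 mm upright pin that the closed swing arm meets, on the top of the -y guide strip (22 mm above the bench), 12 mm tall, at x = -31, y = -21.5 mm in the rail's frame
- stop_face (a point): Centre of the steel end stop's face that the first block must meet, 26 mm above the bench, at x = 150 mm in the rail's frame; the stop is 74 mm wide, 22 mm thick, its top 42 mm above the bench
- block1: Aluminium spacer block, number 1 of the row counted from the end stop: 36 mm long (along the rail), 30 mm wide, 28 mm tall, about 85 g, with a 13 mm upright hole through its middle; origin at the centre of its underside, z up, x along its 36 mm length. With the row fully home its origin is at x = 132 mm in the rail's frame
- block2: Aluminium spacer block, number 2 of the row counted from the end stop: 36 mm long (along the rail), 30 mm wide, 28 mm tall, about 85 g, with a 13 mm upright hole through its middle; origin at the centre of its underside, z up, x along its 36 mm length
- block3: Aluminium spacer block, number 3 of the row counted from the end stop: 36 mm long (along the rail), 30 mm wide, 28 mm tall, about 85 g, with a 13 mm upright hole through its middle; origin at the centre of its underside, z up, x along its 36 mm length
- block4: Aluminium spacer block, number 4 of the row counted from the end stop: 36 mm long (along the rail), 30 mm wide, 28 mm tall, about 85 g, with a 13 mm upright hole through its middle; origin at the centre of its underside, z up, x along its 36 mm length
- block5: Aluminium spacer block, number 5 of the row counted from the end stop (the last one, the one to push): 36 mm long (along the rail), 30 mm wide, 28 mm tall, about 85 g, with a 13 mm upright hole through its middle; origin at the centre of its underside, z up, x along its 36 mm length. With the row fully home its origin is at x = -12 mm in the rail's frame
- swing_arm (a joint): Angle of the swing arm, rad: 0 wide open, 2.5 fully closed; grows anticlockwise seen from above. At angle q the arm points from its pivot along [sin(q - 2.5), -cos(q - 2.5)] in the rail's x, y. It starts open, clear of the channel, turns with light friction (about 1 N at the knob) and stays where it is left. Closed, it is 4 mm behind the last block of a row that is fully home
- swing_pivot (a point): On the swing arm's upright pivot axis, 29 mm above the bench, at x = -41, y = +34 mm in the rail's frame; the pivot screw's top is 38 mm above the bench. The arm is a flat steel bar 14 mm wide reaching 69 mm from the pivot, 25 to 33 mm above the bench: above the guide strips, below the blocks' tops (40 mm)
- swing_knob (a point): Middle of the swing arm's round black upright knob, 14 mm in diameter, from 33 to 59 mm above the bench, 62 mm from the pivot axis
- spare_block: A sixth block of the same make lying loose on the bench beside the rail, not part of the row; to be left alone. Same size as the others, origin at the centre of its underside
- bolt: A steel hexagon bolt standing on its head on the bench beside the rail, 58 mm tall, head 21 mm; to be left alone. Origin under its head
- screwdriver: A screwdriver lying on the robot's side of the rail, roughly parallel to it; to be left alone
- wrench: A flat open-ended wrench lying beyond the rail; to be left alone
- bottle: A clear water bottle with a white cap, 66 mm in diameter, 200 mm tall, standing; to be left alone. Origin under its base
- castor_plate: A dark steel castor top plate 110 x 85 mm with a bolt at its centre, 36 mm tall in all, lying on the bench; to be left alone. Origin under its centre
Not all that is in view belongs to the job. Leave any green or orange look-alike of the block3 alone.

How it is judged (in metres and radians):
On the way, in this order (a step that is already met when the one before it is completed fails the run):
1. the whole row is home: every block within 3 mm of its place against the end stop, in the channel (x of block1 in the frame of rail above 0.129 m and x of block2 in the frame of rail above 0.093 m and x of block3 in the frame of rail above 0.057 m and x of block4 in the frame of rail above 0.021 m and x of block5 in the frame of rail above -0.015 m and height (world z) of each of block1, block2, block3, block4, block5 below 0.015 m and y of block1 in the frame of rail between -0.005 and 0.005 m and y of block2 in the frame of rail between -0.005 and 0.005 m and y of block3 in the frame of rail between -0.005 and 0.005 m and y of block4 in the frame of rail between -0.005 and 0.005 m and y of block5 in the frame of rail between -0.005 and 0.005 m), for 0.2 s.
2. the swing arm is closed (value of joint swing_arm above 2.4 rad), for 0.2 s.
At the end, for the whole second after the job is handed in: All five blocks stand in the channel in their order (within 5 mm of its centre line, not raised by 3 mm), each within 3 mm of its place in a packed row against the end stop and at rest, and the swing arm is closed to within 0.1 rad (joint above 2.4) (all of step 1 and linear speed of each of block1, block2, block3, block4, block5 below 0.01 m/s and value of joint swing_arm above 2.4 rad); the robot touches nothing.
It fails at once if a block of the row is lifted 8 mm or more, or tipped by more than 0.3 rad (height (world z) of any of block1, block2, block3, block4, block5 above 0.02 m or angle between any of block1, block2, block3, block4, block5's own z axis and vertical above 0.3 rad).
It fails at once if the row comes apart: a gap of more than 12 mm opens between neighbouring blocks (distance between block1 and block2 above 0.048 m or distance between block2 and block3 above 0.048 m or distance between block3 and block4 above 0.048 m or distance between block4 and block5 above 0.048 m).
It fails at once if one of the other things on the bench is moved by more than 20 mm or lifted (distance of any of spare_block, bolt, screwdriver, wrench, bottle, castor_plate from where it was at the start of the episode above 0.02 m).
It fails at once if the bottle or the standing bolt is tipped (angle between any of bottle, bolt's own z axis and vertical above 0.4 rad).
It also fails if it takes over 48 s, if anything falls off the work surface, if the arm or the gripper's body presses on something with over 40 N, if the wrist force passes 120 N, or if a joint passes its speed limit or range.

## Robot

A 6-joint arm with a two-finger parallel gripper is mounted at the origin on the work surface. World frame = base frame: x ahead of the robot, y to its left, z up, the work surface at z = 0. Lengths are in mm, angles in rad, forces in N, time in s.
With the tool pointing down it reaches from about 400 to 925 mm from the base axis. Payload 12.5 kg.
Tool frame: the origin (TCP) lies at the very end of the fingers, on their centre line; the grasp point (between the pads) lies 19 mm behind it; z points along the fingers, y is the line along which they close (so a half turn about z gives the same grasp; the last joint's range is limited). The gripper opens to 95 mm and grips with 3 to 60 N. Pads are 20 mm wide; open, the fingers measure 119 mm over their backs; the gripper's body (75 mm by 180 mm) begins 59 mm behind the grasp point.
Start: joints at [1.117, 0.491, 1.559, -0, 1.092, -0.106], TCP at [213.005, 587.605, 178.861] pointing down, gripper open.
Joint ranges: [-3.1, 3.1], [-0.84, 2.19], [0.05, 2.79], [-1.13, 4.28], [0.06, 2.93], [-2.69, 2.69]. Speed limits (rad/s): [2.22, 2.22, 2.79, 3.14, 3.14, 3.14].

## Interface

Orientations are given as [roll, pitch, yaw] about the fixed x, y, z axes, in that order (R = Rz(yaw) Ry(pitch) Rx(roll)).
In Python, from cell import * gives the robot as it stands.
- The arm moves only by the tool step_arm, never from a script. Its argument "plan" is a list of rows, each an object of numbers: "x", "y", "z": the shift along the tool's x, y, z in units of 25 mm (1.0 is 25 mm); "rx", "ry", "rz": the turn, a rotation vector about the tool's x, y, z in units of 0.1 rad (1.0 is 0.1 rad). In form: [{"x": .., "y": .., "z": .., "rx": .., "ry": .., "rz": ..}, ...]. A call has exactly 10 rows; each row shifts and turns the commanded pose from where the row before left it, along the tool's axes as they then stand; what a row does not reach is not made up. A row lasts 1/12 s, in which the tool goes at most 41.7 mm and 7.16 degrees, less where a joint would pass 70% of its speed; a pose out of reach is approached as far as the arm can. A call with a number of a shift or a turn outside -1 to 1 is refused whole. A call with a gripper value outside its range is refused whole. "jaw" is the closure, from -1 (fully open) to 1 (shut), so that 0 is half open, set as the call begins (left out, the last holds). The fingers move at their own pace and stop on an object; the grip force is fixed at half the most. Time passes only in rows, so rows that do not move let the fingers close, or fill a call up. It gives the time, the measured TCP pose, the force, the opening and the grip force at its end, in the units of the state.
- state(): the state, without advancing time (a new reading comes with each control period).
- read_camera(name): name is "side" or "top" or "wrist"; returns a dict with "image" (420x560x3 uint8, red, green, blue), "depth" (420x560 float32, mm along the optical axis (not along the pixel's ray), 0 where there is no reading), "vfov" (degrees; the focal length in pixels is half the picture's height over the tangent of half this angle, whatever the lens; pixels are square), "cx", "cy" (the principal point, pixels), "k1" (the pictures are not rectified: a ray, as slopes to the right and down, at radius r is drawn at 1 + k1 r^2 times it, then the intrinsics apply), "R" (3x3) and "t" (3): a world point X has camera coordinates R X + t. Camera axes: x right, y down, z forward; pixel columns grow to the right and rows downward; lengths in mm; the calibration is good to about 2 mm. A picture is of the moment at which its call begins.
- job_done(): hands the job in; it is judged then, once.
The state is a dict: "t": time; "joints": joint angles; "qvel": joint speeds; "tau": joint torques, N m; "eef_pos": TCP position; "tcp_rot": TCP orientation; "ft_force": force on the tool from outside, world axes, zero at the start; "moment": the same for the moment, N m; "opening": opening from 0.0 (shut) to 1.0 (fully open); "grip_force": force on a finger pad.
Only numpy, scipy, OpenCV 4.12 (cv2) and the standard library are available. Lean on these libraries where they do the work, as an engineer would, in place of code of your own. Each camera call takes 0.05 s, during which the arm holds its last target. There are 200 camera calls.

## Working session

There is one attempt and no reset: what is moved stays moved. The work goes in short steps, Python scripts to look and compute and a tool call to move; the robot and the scene stay as the last step left them, time stands still between calls to the robot, and variables do not carry over. Pictures are saved under pics/ and viewed, at most 10 in all, crops included, and the job is handed in when it is done.

Besides the shell and the picture viewer there is one more tool, called after "Emit:" by a JSON object that holds its "name" and its "arguments". step_arm: Moves the arm, as the interface text tells. Shifts and turns lie within -1 to 1; 1 stands for 25 mm of shift or 0.1 rad of turn. Its arguments: {"type":"object","properties":{"plan":{"type":"array","items":{"type":"object","properties":{"x":{"type":"number"},"y":{"type":"number"},"z":{"type":"number"},"rx":{"type":"number"},"ry":{"type":"number"},"rz":{"type":"number"}}}},"jaw":{"type":"number"}},"required":["plan"]}

```bash
mkdir -p pics; cat > h.py <<'E'
from cell import *
import numpy as np, cv2, pickle
def K(c):
    f=c["image"].shape[0]/2/np.tan(np.radians(c["vfov"])/2)
    return f
def ray(c,u,v):
    f=K(c); d=np.array([(u-c["cx"])/f,(v-c["cy"])/f]); s=d.copy()
    for _ in range(20): s=d/(1+c["k1"]*(s@s))
    return np.array([s[0],s[1],1])
def at_depth(c,u,v,z=None):
    z=c["depth"][int(v),int(u)] if z is None else z
    return np.array(c["R"]).T@(ray(c,u,v)*z-c["t"])
def at_z(c,u,v,h):
    R=np.array(c["R"]);o=-R.T@c["t"];d=R.T@ray(c,u,v)
    return o+d*(h-o[2])/d[2]
def proj(c,X):
    p=np.array(c["R"])@X+c["t"]; s=p[:2]/p[2]; s=s*(1+c["k1"]*(s@s)); f=K(c)
    return s[0]*f+c["cx"],s[1]*f+c["cy"]
def snap(n,tag):
    c=read_camera(n); pickle.dump(c,open(f"{tag}.pkl","wb"))
    cv2.imwrite(f"pics/{tag}.png",c["image"][:,:,::-1]); return c
def load(tag): return pickle.load(open(f"{tag}.pkl","rb"))
E
python3 - <<'E'
from h import *
for n in("top","side"):
    c=snap(n,n+"0"); print(n,c["vfov"],c["k1"],-np.array(c["R"]).T@c["t"])
s=state();print(s)
E
```

```text
top 55.1696302377534 -0.03392138839176995 [445.09391215 -37.51121686 920.97418559]
side 56.53616090408186 -0.0737950340912967 [ 321.3002703  -514.07403045  718.72927062]
{'t': 0.1, 'joints': array([ 1.11736742e+00,  4.91466467e-01,  1.55937768e+00,  2.41696577e-05,
        1.09169536e+00, -1.05623243e-01]), 'qvel': array([-0.0002268 , -0.00238393, -0.00292735,  0.00158002, -0.00184001,
       -0.00129584]), 'tau': array([ 2.95050217e-03, -6.13623118e+01, -2.58605164e+01,  6.93787658e-02,
        4.70913586e-02, -7.29213502e-05]), 'eef_pos': array([212.90187321, 587.36332946, 178.34431373]), 'tcp_rot': array([-3.14065333e+00, -1.21143153e-04,  2.79377578e+00]), 'ft_force': array([-0.04522191,  0.11767623,  0.59553947]), 'moment': array([-0.02236883, -0.04559338, -0.01947968]), 'grip_force': 0.0, 'opening': 0.998817805807734}
```

View pics/top0.png

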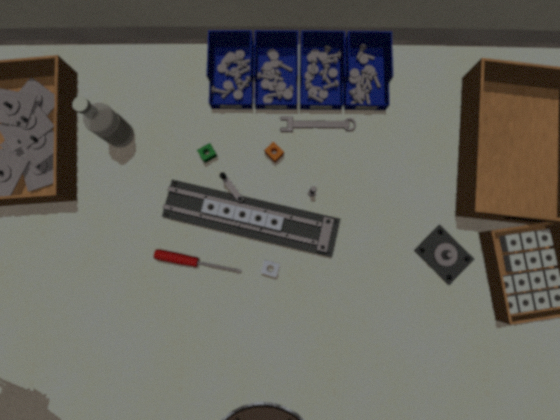

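View pics/side0.png

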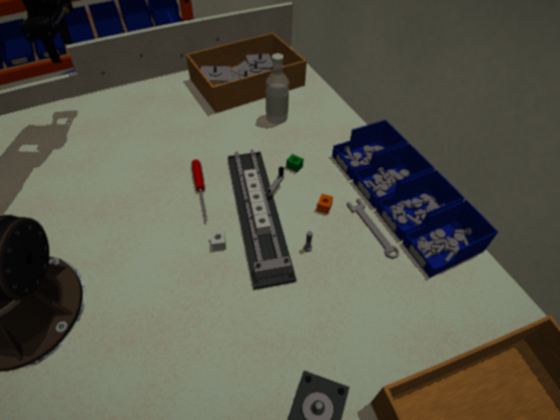

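The top view shows the rail from (165,200) to the stop end at (338,235). The five white blocks run from (210,206) to (274,222), with the arm knob at (223,176). The spare block is at (270,269), the bolt at (312,192) and the screwdriver from (155,255) to (240,271).

```bash
python3 - <<'E'
from h import *
c=load("top0"); im=c["image"]
cr=im[150:290,150:350]; cv2.imwrite("pics/top0c.png",cv2.resize(cr,None,fx=4,fy=4,interpolation=cv2.INTER_CUBIC)[:,:,::-1])
g=cr.mean(2)
hull=np.array([[160,175],[345,205],[345,262],[155,222]])-150
m=(g<95).astype(np.uint8)
m=cv2.morphologyEx(m,cv2.MORPH_CLOSE,np.ones((9,9)))
n,l,s,ce=cv2.connectedComponentsWithStats(m)
print(s)
k=1+np.argmax(s[1:,4])
r=cv2.minAreaRect(np.argwhere(l==k)[:,::-1].astype(np.float32));b=cv2.boxPoints(r)+150
for p in b: print(p,at_z(c,*p,12).round(1))
w=((g>135)&(cr.max(2).astype(int)-cr.min(2)<40)).astype(np.uint8)
for u,v in [(210,206),(226,210),(242,214),(258,218),(274,222),(270,269)]:
    p=at_depth(c,u,v);print(u,v,p.round(1),at_z(c,u,v,40).round(1))
E
```

```text
[[    0     0   200   140 20004]
 [   47     0    21    16   226]
 [  114     0    20    15   212]
 [   12    22   178    86  6745]
 [  158    39     8    12    70]
 [    0    99    91    24   717]
 [  114   116     7    11    25]
 [  125   128     1     1     1]]
[160.73712 217.39967] [529.9 240.4  12. ]
[174.53355 160.09142] [664.2 215.   12. ]
[345.07553 201.14781] [ 572.1 -180.    12. ]
[331.2791 258.4561] [ 442.2 -148.    12. ]
210 206 [556.8 127.4  16.8] [554.  123.1  40. ]
226 210 [548.9  91.6  10.1] [545.5  87.3  40. ]
242 214 [540.   54.6  11.2] [537.   51.7  40. ]
258 218 [531.4  18.   10.2] [528.6  16.2  40. ]
274 222 [522.7 -18.6  10.4] [520.2 -19.2  40. ]
270 269 [416.7 -10.7  -1.1] [417.9 -11.9  40. ]
```

View pics/top0c.png

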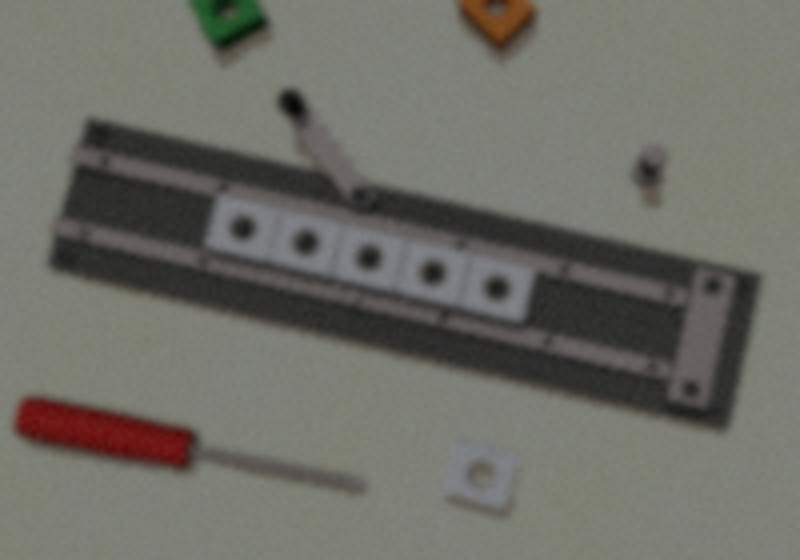

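The crop shows plate corners at (90,120), (760,273), (728,430) and (52,268). The block holes run from (243,228) to (497,288), the knob top is at (291,102), the pivot at (363,196) and the stop's inner edge at about x=690. I'll fit the rail pose to these.

```bash
cat > fit.py <<'E'
from h import *
from scipy.optimize import least_squares
c=load("top0")
P=lambda u,v:(150+u/4-.375,150+v/4-.375)
pts=[((90,120),(-210,45,12)),((760,273),(190,45,12)),((728,430),(190,-45,12)),((52,268),(-210,-45,12)),((363,196),(-41,34,38))]
holes=[(243,228),(306,243),(370,258),(433,273),(497,288)]
def W(p,X): 
    a=p[2]; R=np.array([[np.cos(a),-np.sin(a)],[np.sin(a),np.cos(a)]])
    return np.r_[R@np.array(X[:2],float)+p[:2],X[2]]
def res(p):
    r=[]
    for uv,X in pts: r+=list(np.subtract(proj(c,W(p,X)),P(*uv)))
    return np.array(r)
s=least_squares(res,[540,30,-1.8]); p=s.x
def L(w):
    a=p[2];return np.array([[np.cos(a),np.sin(a)],[-np.sin(a),np.cos(a)]])@(w[:2]-p[:2])
if __name__=="__main__":
    print(p.round(4),s.fun.reshape(-1,2).round(2))
    for h in holes: print("hole",L(at_z(c,*P(*h),40)).round(1))
    k=L(at_z(c,*P(291,102),59));d=k-[-41,34];print("knob",k.round(1),np.hypot(*d),2.5+np.arctan2(d[0],-d[1])%(2*np.pi)-2*np.pi)
    print("bolt",L(at_z(c,*P(651,155),58)))
    for X in [(-125,0,12),(-40,0,12),(-210,0,12)]: print(X,W(p,X).round(1))
    np.save("p.npy",p)
E
python3 fit.py
```

```text
[529.9083  24.6516  -1.7886] [[-0.66 -0.58]
 [ 1.44  0.4 ]
 [ 1.03  0.11]
 [-1.41  0.14]
 [-0.45 -0.21]]
hole [-100.2    1.1]
hole [-64.1   0.9]
hole [-27.6   0.9]
hole [8.2 0.7]
hole [44.5  0.7]
knob [-88.   72.8] 60.98327702828584 0.2391640417839298
bolt [110.05936647  88.88589343]
(-125, 0, 12) [556.9 146.7  12. ]
(-40, 0, 12) [538.6  63.7  12. ]
(-210, 0, 12) [575.3 229.7  12. ]
```

```bash
cat > go.py <<'E'
from h import *
p=np.load("p.npy")
def rail(s=None):
    s=s or state();w=s["eef_pos"]
    a=p[2];q=np.array([[np.cos(a),np.sin(a)],[-np.sin(a),np.cos(a)]])@(w[:2]-p[:2])
    return np.r_[q,w[2]], s
def need(X):
    q,s=rail(); d=np.array(X)-q
    yaw=s["tcp_rot"][2]; rz=-(p[2]+3*np.pi/2-yaw)*10
    print("t",round(s["t"],2),"rail tcp",q.round(1),"units x,y,z",(-np.array([d[1],d[0],d[2]])/25).round(3),"rz",round(rz,2),"F",s["ft_force"].round(1))
E
python3 - <<'E'
from go import *
need((-158,.5,178))
c=load("top0")
print(at_z(c,83,102,200),at_z(c,122,137,0)); print(p)
E
```

```text
t 0.1 rail tcp [-480.9 -431.1  178.3] units x,y,z [-1.7265e+01 -1.2917e+01  1.4000e-02] rz -1.3 F [-0.   0.1  0.6]
[730.86960118 344.37838201 200.        ] [7.22586059e+02 3.47725326e+02 1.13686838e-13]
[529.90829869  24.65161053  -1.7886082 ]
```

Emit:
{"name": "step_arm", "arguments": {"plan": [{"rz": -0.65},{"rz": -0.65},{"x": -0.9,"y": -0.67},{"x": -0.9,"y": -0.67},{"x": -0.9,"y": -0.67},{"x": -0.9,"y": -0.67},{"x": -0.9,"y": -0.67},{"x": -0.9,"y": -0.67},{"x": -0.9,"y": -0.67},{"x": -0.9,"y": -0.67}], "jaw": 1}}

```text
schema error: expected keys x, y, z, rx, ry, rz
```

Emit:
{"name": "step_arm", "arguments": {"plan": [{"x": -0.9,"y": -0.67},{"x": -0.9,"y": -0.67},{"x": -0.9,"y": -0.67},{"x": -0.9,"y": -0.67},{"x": -0.9,"y": -0.67},{"x": -0.9,"y": -0.67},{"x": -0.9,"y": -0.67},{"x": -0.9,"y": -0.67},{"x": -0.9,"y": -0.67},{}]}}

```text
schema error: expected keys x, y, z, rx, ry, rz
```

```bash
python3 - <<'E'
from go import *
need((-158,.5,60)); print(state()["opening"])
snap("wrist","w1")
E
```

```text
t 0.1 rail tcp [-480.9 -431.1  178.3] units x,y,z [-17.265 -12.917   4.734] rz -1.3 F [-0.   0.1  0.6]
0.998817805807734
```

View pics/w1.png

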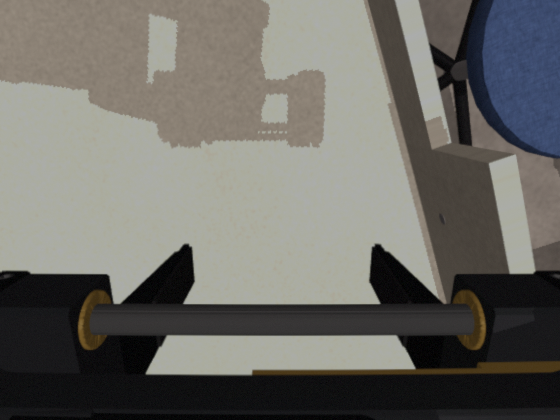

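Both calls were refused because every row needs all six keys, so the arm hasn't moved. The wrist picture shows only the bench edge and the open fingers at (180,260) and (385,260). I'll send the moves again with full rows.

Emit:
{"name": "step_arm", "arguments": {"plan": [{"x": 0,"y": 0,"z": 0,"rx": 0,"ry": 0,"rz": -0.65},{"x": 0,"y": 0,"z": 0,"rx": 0,"ry": 0,"rz": -0.65},{"x": -0.9,"y": -0.67,"z": 0,"rx": 0,"ry": 0,"rz": 0},{"x": -0.9,"y": -0.67,"z": 0,"rx": 0,"ry": 0,"rz": 0},{"x": -0.9,"y": -0.67,"z": 0,"rx": 0,"ry": 0,"rz": 0},{"x": -0.9,"y": -0.67,"z": 0,"rx": 0,"ry": 0,"rz": 0},{"x": -0.9,"y": -0.67,"z": 0,"rx": 0,"ry": 0,"rz": 0},{"x": -0.9,"y": -0.67,"z": 0,"rx": 0,"ry": 0,"rz": 0},{"x": -0.9,"y": -0.67,"z": 0,"rx": 0,"ry": 0,"rz": 0},{"x": -0.9,"y": -0.67,"z": 0,"rx": 0,"ry": 0,"rz": 0}], "jaw": 1}}

```text
t: 0.98
eef_pos: [360.4, 416.7, 178.7]
tcp_rot: [-3.141, -0.0, 2.924]
ft_force: [0.6, 0.4, 0.3]
opening: 0.359
grip_force: 0.0
```

Emit:
{"name": "step_arm", "arguments": {"plan": [{"x": -0.9,"y": -0.67,"z": 0,"rx": 0,"ry": 0,"rz": 0},{"x": -0.9,"y": -0.67,"z": 0,"rx": 0,"ry": 0,"rz": 0},{"x": -0.9,"y": -0.67,"z": 0,"rx": 0,"ry": 0,"rz": 0},{"x": -0.9,"y": -0.67,"z": 0,"rx": 0,"ry": 0,"rz": 0},{"x": -0.9,"y": -0.67,"z": 0,"rx": 0,"ry": 0,"rz": 0},{"x": -0.9,"y": -0.67,"z": 0,"rx": 0,"ry": 0,"rz": 0},{"x": -0.9,"y": -0.67,"z": 0,"rx": 0,"ry": 0,"rz": 0},{"x": -0.9,"y": -0.67,"z": 0,"rx": 0,"ry": 0,"rz": 0},{"x": -0.9,"y": -0.67,"z": 0,"rx": 0,"ry": 0,"rz": 0},{"x": 0,"y": 0,"z": 0,"rx": 0,"ry": 0,"rz": 0}]}}

```text
t: 1.82
eef_pos: [527.5, 223.9, 178.5]
tcp_rot: [-3.141, 0.001, 2.921]
ft_force: [-0.7, 0.1, -0.6]
opening: 0.001
grip_force: 0.0
```

```bash
python3 - <<'E'
from go import *
need((-158,.5,60)); print(state()["opening"])
snap("wrist","w2")
E
```

```text
t 1.82 rail tcp [-194.   -45.4  178.5] units x,y,z [-1.836 -1.439  4.741] rz -0.03 F [-0.7  0.1 -0.6]
0.0007759450103790534
```

View pics/w2.png

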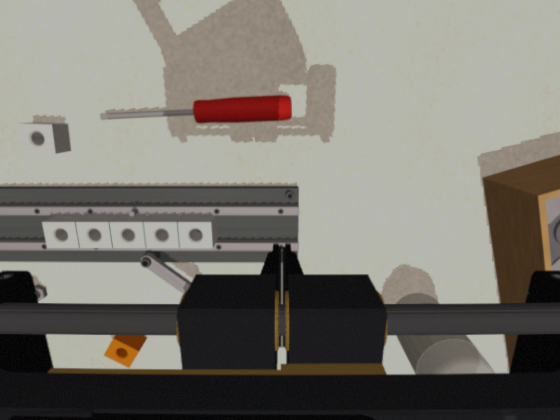

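The wrist view shows the rail aligned with the picture. Its mouth edge is at column 298, rows 186–262. The holes are at (196,235), (162,235), (128,235), (95,235) and (61,235), the pivot is at (147,260), and the jaws are shut. I'll check the rail fit against these points.

```bash
python3 - <<'E'
from go import *
c=load("w2")
def L(w):
    a=p[2];return np.array([[np.cos(a),np.sin(a)],[-np.sin(a),np.cos(a)]])@(w[:2]-p[:2])
for n,u,v,h in [("c-",298,186,12),("c+",298,262,12),("h5",196,235,40),("h4",162,235,40),("h3",128,235,40),("h1",61,235,40),("piv",147,260,38),("strip- far",250,206,22),("strip- near",250,216,22),("strip+ near",250,242,22),("strip+far",250,251,22)]:
    print(n,L(at_z(c,u,v,h)).round(1))
E
```

```text
c- [-211.1  -46.6]
c+ [-212.    44.2]
h5 [-1.021e+02  1.000e-01]
h4 [-65.8   0. ]
h3 [-29.4  -0. ]
h1 [43.3 -0.1]
piv [-45.6  29.7]
strip- far [-158.6  -26.7]
strip- near [-158.3  -15.3]
strip+ near [-157.4   15.1]
strip+far [-157.1   26. ]
```

Emit:
{"name": "step_arm", "arguments": {"plan": [{"x": -0.91,"y": -0.78,"z": 0,"rx": 0,"ry": 0,"rz": -0.03},{"x": -0.91,"y": -0.78,"z": 0,"rx": 0,"ry": 0,"rz": 0},{"x": 0,"y": 0,"z": 0.9,"rx": 0,"ry": 0,"rz": 0},{"x": 0,"y": 0,"z": 0.9,"rx": 0,"ry": 0,"rz": 0},{"x": 0,"y": 0,"z": 0.9,"rx": 0,"ry": 0,"rz": 0},{"x": 0,"y": 0,"z": 0.9,"rx": 0,"ry": 0,"rz": 0},{"x": 0,"y": 0,"z": 0.9,"rx": 0,"ry": 0,"rz": 0},{"x": 0,"y": 0,"z": 0.7,"rx": 0,"ry": 0,"rz": 0},{"x": 0,"y": 0,"z": 0.5,"rx": 0,"ry": 0,"rz": 0},{"x": 0,"y": 0,"z": 0.2,"rx": 0,"ry": 0,"rz": 0}]}}

```text
t: 2.7
eef_pos: [559.6, 179.7, 29.5]
tcp_rot: [-3.141, -0.003, 2.927]
ft_force: [-0.1, 0.0, -0.1]
opening: 0.004
grip_force: 0.0
```

```bash
python3 - <<'E'
from go import *
need((-46,0,26))
E
```

```text
t 2.7 rail tcp [-157.8   -4.6   29.5] units x,y,z [-0.183 -4.473  0.138] rz 0.04 F [-0.1  0.  -0.1]
```

Emit:
{"name": "step_arm", "arguments": {"plan": [{"x": -0.18,"y": 0,"z": 0.1,"rx": 0,"ry": 0,"rz": 0.04},{"x": 0,"y": -0.3,"z": 0.06,"rx": 0,"ry": 0,"rz": 0},{"x": 0,"y": -0.3,"z": 0,"rx": 0,"ry": 0,"rz": 0},{"x": 0,"y": -0.15,"z": 0,"rx": 0,"ry": 0,"rz": 0},{"x": 0,"y": -0.1,"z": 0,"rx": 0,"ry": 0,"rz": 0},{"x": 0,"y": -0.1,"z": 0,"rx": 0,"ry": 0,"rz": 0},{"x": 0,"y": -0.1,"z": 0,"rx": 0,"ry": 0,"rz": 0},{"x": 0,"y": -0.1,"z": 0,"rx": 0,"ry": 0,"rz": 0},{"x": 0,"y": -0.1,"z": 0,"rx": 0,"ry": 0,"rz": 0},{"x": 0,"y": -0.1,"z": 0,"rx": 0,"ry": 0,"rz": 0}]}}

```text
t: 3.53
eef_pos: [558.0, 145.0, 27.4]
tcp_rot: [3.142, 0.0, 2.923]
ft_force: [0.4, 0.3, 0.1]
opening: 0.009
grip_force: 0.0
```

```bash
python3 - <<'E'
from go import *
need((-46,0,25))
E
```

```text
t 3.53 rail tcp [-123.6    1.4   27.4] units x,y,z [ 0.058 -3.103  0.095] rz -0.01 F [0.4 0.3 0.1]
```

Emit:
{"name": "step_arm", "arguments": {"plan": [{"x": 0.05,"y": -0.15,"z": 0.05,"rx": 0,"ry": 0,"rz": 0},{"x": 0,"y": -0.2,"z": 0,"rx": 0,"ry": 0,"rz": 0},{"x": 0,"y": -0.2,"z": 0,"rx": 0,"ry": 0,"rz": 0},{"x": 0,"y": -0.2,"z": 0,"rx": 0,"ry": 0,"rz": 0},{"x": 0,"y": -0.2,"z": 0,"rx": 0,"ry": 0,"rz": 0},{"x": 0,"y": -0.2,"z": 0,"rx": 0,"ry": 0,"rz": 0},{"x": 0,"y": -0.2,"z": 0,"rx": 0,"ry": 0,"rz": 0},{"x": 0,"y": -0.2,"z": 0,"rx": 0,"ry": 0,"rz": 0},{"x": 0,"y": -0.2,"z": 0,"rx": 0,"ry": 0,"rz": 0},{"x": 0,"y": -0.15,"z": 0,"rx": 0,"ry": 0,"rz": 0}]}}

```text
t: 4.37
eef_pos: [546.4, 98.5, 26.1]
tcp_rot: [3.142, 0.0, 2.923]
ft_force: [-0.4, 0.4, -0.6]
opening: 0.008
grip_force: 0.0
```

```bash
python3 - <<'E'
from go import *
need((-42,0,25))
c=snap("top","top2")
cr=c["image"][150:290,150:350]; cv2.imwrite("pics/top2c.png",cv2.resize(cr,None,fx=4,fy=4,interpolation=cv2.INTER_CUBIC)[:,:,::-1])
E
```

```text
t 4.37 rail tcp [-75.7   0.2  26.1] units x,y,z [ 0.007 -1.347  0.044] rz -0.01 F [-0.4  0.4 -0.6]
```

View pics/top2c.png

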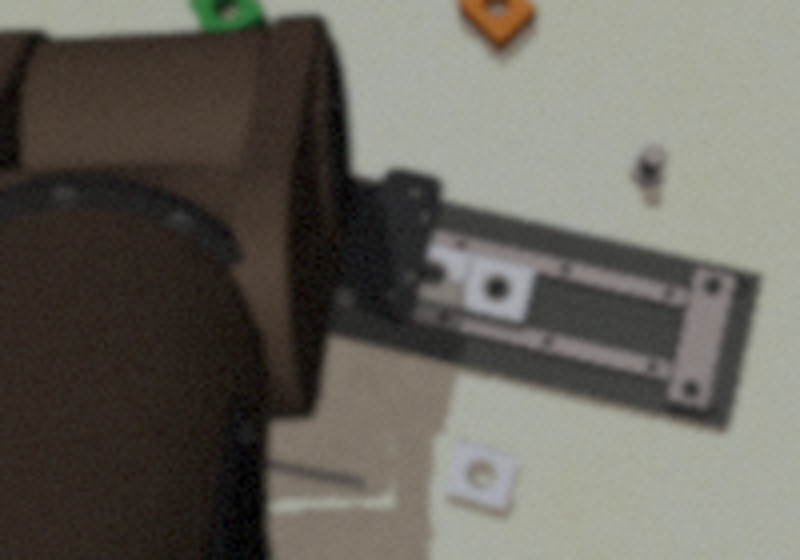

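The top view shows block 1's hole still at (497,288), so the row has not moved, although the tool reads past block 5's rear face. I need a side view before going on.

```bash
python3 - <<'E'
from go import *
c=snap("side","side2"); s=state(); print(s["eef_pos"],proj(c,s["eef_pos"]))
cr=c["image"][80:300,150:400]; cv2.imwrite("pics/side2c.png",cv2.resize(cr,None,fx=2.7,fy=2.7,interpolation=cv2.INTER_CUBIC)[:,:,::-1])
print(s)
E
```

```text
[546.4466294   98.51289025  26.09156347] (np.float64(251.71128120921412), np.float64(186.2787671313174))
{'t': 4.4667, 'joints': array([ 5.93604202e-02,  5.95975049e-01,  1.87410139e+00,  1.10337731e-04,
        6.71591020e-01, -1.29213794e+00]), 'qvel': array([ 0.01135137,  0.00212598, -0.00932615,  0.00224325,  0.00123032,
        0.00877417]), 'tau': array([-4.61018616e-01, -5.87915540e+01, -1.64094669e+01, -2.98710878e-02,
        5.87741914e-02, -1.25163510e-01]), 'eef_pos': array([546.4466294 ,  98.51289025,  26.09156347]), 'tcp_rot': array([ 3.14154723e+00, -9.08093588e-05,  2.92220831e+00]), 'ft_force': array([0.07252107, 0.69667505, 0.29251494]), 'moment': array([ 0.01882579, -0.01824887, -0.01351583]), 'grip_force': 0.0, 'opening': 0.001388836322071323}
```

View pics/side2c.png

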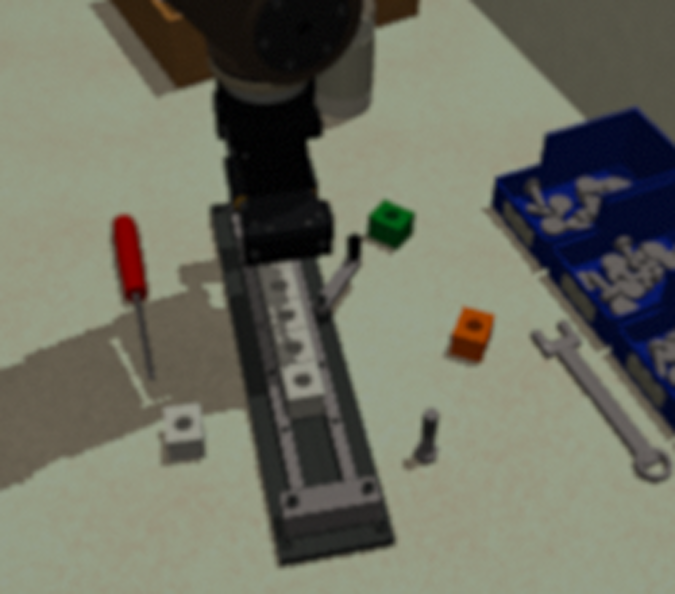

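The side crop shows four blocks in place at (300,380), (293,347), (286,315) and (279,286), with the gripper's front edge at about (285,255). The reported TCP projects to (275,287), on top of a visible block, so something disagrees. I'll check it with depth.

```bash
python3 - <<'E'
from go import *
def L(w):
    a=p[2];return np.r_[np.array([[np.cos(a),np.sin(a)],[-np.sin(a),np.cos(a)]])@(w[:2]-p[:2]),w[2]].round(1)
c0=load("side0");c2=load("side2");t2=load("top2")
P=lambda u,v:(150+(u+.5)/2.7-.5,80+(v+.5)/2.7-.5)
for n,u,v in [("h1",302,380),("h2",294,347),("h3",287,315),("h4",279,286)]: print(n,L(at_z(c2,*P(u,v),40)))
for n,u,v in [("knob",355,240),("stopL",288,490)]: print(n,L(at_z(c2,*P(u,v),59 if n=="knob" else 42)))
for u,v in [(260,250),(290,245),(320,245),(285,225),(300,400)]:
    print("dep",u,v,L(at_depth(c2,*P(u,v))))
for u,v in [(410,200),(410,250),(400,290),(360,250),(430,200),(497,275)]:
    q=(150+u/4-.375,150+v/4-.375); print("top dep",u,v,L(at_depth(t2,*q)))
w=read_camera("wrist"); s=state()
R=np.array(w["R"]);print("wrist cam pos",(-R.T@w["t"]).round(1),L(-R.T@w["t"]),"tcp in cam",(R@s["eef_pos"]+w["t"]).round(1), s["eef_pos"])
o=load("w2");R=np.array(o["R"]);print("before", L(-R.T@o["t"]))
pickle.dump(w,open("w3.pkl","wb"));cv2.imwrite("pics/w3.png",w["image"][:,:,::-1])
E
```

```text
h1 [43.6  1.7 40. ]
h2 [ 7.6  1.8 40. ]
h3 [-29.    2.6  40. ]
h4 [-64.2   1.9  40. ]
knob [-88.2  75.8  59. ]
stopL [146.3 -28.9  42. ]
dep 260 250 [ 13.6 -21.9 164.9]
dep 290 245 [ 12.5   1.  164.4]
dep 320 245 [  5.3  25.2 152.6]
dep 285 225 [  9.8  -1.8 183. ]
dep 300 400 [61.9 -3.6 38. ]
top dep 410 200 [  0.7  20.7 176.9]
top dep 410 250 [  6.6  -2.5 180.7]
top dep 400 290 [  6.5 -21.6 180.5]
top dep 360 250 [-16.1  -7.7 179.7]
top dep 430 200 [ 10.3  22.2 182.1]
top dep 497 275 [42.8  7.7 39.9]
wrist cam pos [469.4 114.8 231.5] [-74.9 -78.6 231.5] tcp in cam [  1.3  19.  219.1] [546.57554272  98.81931566  26.12245591]
before [-193.4 -124.3  383.8]
```

View pics/w3.png

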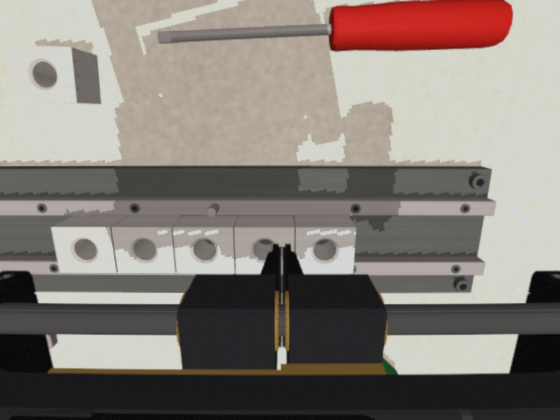

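The wrist view shows the row unmoved (holes from (85,250) to (325,248)) with the fingertips at (282,250) over blocks 4 and 5. That means the tips are higher than reported. I'll check the true height using the wrist depth and the block pitch.

```bash
python3 - <<'E'
from go import *
w=load("w3");o=load("w2");f=K(w)
print("f",f,w["cx"],w["cy"],"pitch depth est",f*144/(325-85.), "w2 pitch est",f*144/(196-61.), "cam z - 40:",231.5-40,383.8-40)
D=w["depth"]
for u,v in [(65,230),(130,230),(225,225),(345,240),(282,250),(281,260),(270,260),(294,250),(400,240),(200,100)]: print(u,v,D[v,u].round(1),at_depth(w,u,v).round(1))
print(D[240:275:4,274:292:2].round(0))
s=load("side2")
print("side tcp proj",proj(s,np.array([546.5,98.7,60.])),proj(s,np.array([546.5,98.7,26.])))
E
```

```text
f 344.59771345217996 281.4576302029418 211.79952234773324 pitch depth est 206.75862807130798 w2 pitch est 367.57089434899194 cam z - 40: 191.5 343.8
65 230 203.0 [506.2 -25.4  39.4]
130 230 204.0 [514.9  12.2  38.4]
225 225 206.4 [525.1  67.6  35.3]
345 240 203.5 [548.1 135.6  40.5]
282 250 176.5 [535.4 100.3  67.2]
281 260 165.2 [535.6  99.7  79.1]
270 260 161.8 [533.1  95.   82.3]
294 250 227.4 [556.2 103.8  19.9]
400 240 234.0 [568.1 175.4  11.9]
200 100 221.3 [450.   65.3  -1.1]
[[205. 204. 205. 205. 205. 204. 204. 205. 204.]
 [181. 181. 180. 206. 205. 206. 180. 181. 180.]
 [175. 175. 175. 180. 179. 179. 175. 175. 177.]
 [171. 171. 170. 174. 174. 174. 170. 170. 171.]
 [165. 166. 168. 169. 170. 170. 165. 165. 166.]
 [161. 162. 165. 163. 164. 165. 161. 161. 160.]
 [156. 156. 160. 161. 161. 160. 157. 157. 156.]
 [153. 153. 156. 157. 156. 157. 153. 152. 154.]
 [149. 148. 152. 153. 151. 153. 149. 149. 149.]]
side tcp proj (np.float64(251.16083818247895), np.float64(176.38932476357562)) (np.float64(251.7035496916814), np.float64(186.24681981719354))
```

```bash
python3 - <<'E'
from go import *
w=load("w3");D=w["depth"]
for v in (243,245,248,255,265,275):
    cols=np.where(D[v,230:340]<190)[0]+230; print(v,cols.min() if len(cols) else 0,cols.max() if len(cols) else 0, np.median(D[v,cols]) if len(cols) else 0)
for v in range(238,250): print(v,D[v,[276,288]])
for v in (244,246):
    for u in(276,288): print(u,v,at_depth(w,u,v).round(1))
o=read_camera("wrist"); s=state()
o=pickle.load(open("w1.pkl","rb"))
D=o["depth"]
for v in (240,244,246,248,250,255,265): 
    cols=np.where((D[v]<215)&(D[v]>0))[0]; print("w1",v,cols.min() if len(cols) else 0,cols.max() if len(cols) else 0,[ (u,D[v,u].round(0)) for u in (182,188,192,374,378,384)])
E
```

```text
243 0 0 0
245 273 290 179.41925
248 273 290 175.88403
255 267 320 167.04272
265 263 300 155.97202
275 230 339 95.14101
238 [205.38728 204.87968]
239 [205.16534 205.57   ]
240 [204.42538 205.16257]
241 [203.89305 205.51001]
242 [204.99748 204.4945 ]
243 [205.77466 205.92638]
244 [180.75238 181.23354]
245 [181.31673 178.82443]
246 [177.22662 177.99313]
247 [176.40282 176.07295]
248 [174.98807 174.68501]
249 [173.8142  174.27405]
276 244 [533.3  97.5  62.4]
288 244 [534.9 103.6  62. ]
276 246 [533.1  97.6  66. ]
288 246 [534.7 103.6  65.3]
w1 240 0 0 [(182, np.float32(410.0)), (188, np.float32(410.0)), (192, np.float32(409.0)), (374, np.float32(410.0)), (378, np.float32(409.0)), (384, np.float32(410.0))]
w1 244 183 380 [(182, np.float32(412.0)), (188, np.float32(180.0)), (192, np.float32(408.0)), (374, np.float32(411.0)), (378, np.float32(180.0)), (384, np.float32(410.0))]
w1 246 181 382 [(182, np.float32(177.0)), (188, np.float32(181.0)), (192, np.float32(413.0)), (374, np.float32(181.0)), (378, np.float32(178.0)), (384, np.float32(411.0))]
w1 248 180 383 [(182, np.float32(177.0)), (188, np.float32(179.0)), (192, np.float32(411.0)), (374, np.float32(178.0)), (378, np.float32(176.0)), (384, np.float32(413.0))]
w1 250 178 385 [(182, np.float32(173.0)), (188, np.float32(177.0)), (192, np.float32(413.0)), (374, np.float32(177.0)), (378, np.float32(175.0)), (384, np.float32(173.0))]
w1 255 170 393 [(182, np.float32(168.0)), (188, np.float32(174.0)), (192, np.float32(182.0)), (374, np.float32(177.0)), (378, np.float32(171.0)), (384, np.float32(165.0))]
w1 265 160 403 [(182, np.float32(165.0)), (188, np.float32(175.0)), (192, np.float32(184.0)), (374, np.float32(178.0)), (378, np.float32(171.0)), (384, np.float32(160.0))]
```

The depth shows the real fingertips at z≈62 while the TCP reads 26. The physical tips therefore sit about 36 mm short of the reported TCP, both open and closed, and the tool passed over the row without touching it. I'll back off behind block 5, go down to a reading of about -9 (tips about 27), and check.

Emit:
{"name": "step_arm", "arguments": {"plan": [{"x": 0,"y": 0.6,"z": 0,"rx": 0,"ry": 0,"rz": 0},{"x": 0,"y": 0.8,"z": 0,"rx": 0,"ry": 0,"rz": 0},{"x": 0,"y": 0.8,"z": 0,"rx": 0,"ry": 0,"rz": 0},{"x": 0,"y": 0.7,"z": 0,"rx": 0,"ry": 0,"rz": 0},{"x": 0,"y": 0.3,"z": 0,"rx": 0,"ry": 0,"rz": 0},{"x": 0,"y": 0,"z": 0.3,"rx": 0,"ry": 0,"rz": 0},{"x": 0,"y": 0,"z": 0.4,"rx": 0,"ry": 0,"rz": 0},{"x": 0,"y": 0,"z": 0.4,"rx": 0,"ry": 0,"rz": 0},{"x": 0,"y": 0,"z": 0.2,"rx": 0,"ry": 0,"rz": 0},{"x": 0,"y": 0,"z": 0.1,"rx": 0,"ry": 0,"rz": 0}]}}

```text
t: 5.4
eef_pos: [563.2, 176.3, -10.5]
tcp_rot: [-3.141, -0.002, 2.922]
ft_force: [0.8, -0.7, 0.1]
opening: 0.004
grip_force: 0.0
```

```bash
cat > tip.py <<'E'
from go import *
def tip():
    w=read_camera("wrist");pickle.dump(w,open("wl.pkl","wb"));D=w["depth"]
    for v in (244,246): print("tip",[at_depth(w,u,v).round(1)[2] for u in (276,288)])
    return w
E
python3 - <<'E'
from tip import *
need((-42,0,-9)); w=tip()
def L(w):
    a=p[2];return np.r_[np.array([[np.cos(a),np.sin(a)],[-np.sin(a),np.cos(a)]])@(w[:2]-p[:2]),w[2]]
D=w["depth"]
for v in (225,235): # points with block-top height, rail frame
    q=[L(at_depth(w,u,v)) for u in range(0,560,2)]
    b=[x for x in q if 36<x[2]<44 and abs(x[1])<14]; print(v,len(b), np.min([x[0] for x in b]) if b else 0, np.max([x[0] for x in b]) if b else 0)
E
```

```text
t 5.4 rail tcp [-155.2   -0.3  -10.5] units x,y,z [-0.011 -4.529 -0.058] rz -0.02 F [ 0.8 -0.7  0.1]
tip [np.float64(24.7), np.float64(26.0)]
tip [np.float64(27.9), np.float64(29.1)]
225 0 0 0
235 0 0 0
```

Emit:
{"name": "step_arm", "arguments": {"plan": [{"x": 0,"y": -0.3,"z": 0,"rx": 0,"ry": 0,"rz": 0},{"x": 0,"y": -0.3,"z": 0,"rx": 0,"ry": 0,"rz": 0},{"x": 0,"y": -0.2,"z": 0,"rx": 0,"ry": 0,"rz": 0},{"x": 0,"y": -0.12,"z": 0,"rx": 0,"ry": 0,"rz": 0},{"x": 0,"y": -0.12,"z": 0,"rx": 0,"ry": 0,"rz": 0},{"x": 0,"y": -0.12,"z": 0,"rx": 0,"ry": 0,"rz": 0},{"x": 0,"y": -0.12,"z": 0,"rx": 0,"ry": 0,"rz": 0},{"x": 0,"y": -0.12,"z": 0,"rx": 0,"ry": 0,"rz": 0},{"x": 0,"y": -0.12,"z": 0,"rx": 0,"ry": 0,"rz": 0},{"x": 0,"y": -0.12,"z": 0,"rx": 0,"ry": 0,"rz": 0}]}}

```text
t: 6.28
eef_pos: [555.2, 137.2, -8.7]
tcp_rot: [3.141, 0.001, 2.923]
ft_force: [1.2, 4.3, 2.7]
opening: 0.003
grip_force: 1.9
```

```bash
cat >> tip.py <<'E'
a=p[2]
def L(w): return np.r_[np.array([[np.cos(a),np.sin(a)],[-np.sin(a),np.cos(a)]])@(w[:2]-p[:2]),w[2]]
def row(n="side"):
    """front edge of block 1 and height stats along the channel, from depth"""
    c=read_camera(n);D=c["depth"];out=[]
    for v in range(80,330):
        for u in range(150,400):
            if D[v,u]>0:
                q=L(at_depth(c,u,v))
                if abs(q[1])<9 and -60<q[0]<148 and 30<q[2]<55: out.append(q)
    out=np.array(out); print("row front x",np.percentile(out[:,0],[90,95,98,99.5]).round(1),"top z",np.percentile(out[:,2],[5,50,95]).round(1))
E
python3 - <<'E'
from tip import *
need((-38,0,-9)); tip(); row("top")
E
```

```text
t 6.28 rail tcp [-115.3    0.4   -8.7] units x,y,z [ 0.017 -3.093  0.012] rz -0.01 F [1.2 4.3 2.7]
tip [np.float64(28.9), np.float64(27.3)]
tip [np.float64(30.1), np.float64(29.9)]
row front x [ 64.6  68.9  71.5 147.7] top z [35.4 38.3 41. ]
```

Contact is made: about 4 N, and the row is moving. I'll carry on steadily.

Emit:
{"name": "step_arm", "arguments": {"plan": [{"x": 0,"y": -0.14,"z": 0,"rx": 0,"ry": 0,"rz": 0},{"x": 0,"y": -0.16,"z": 0,"rx": 0,"ry": 0,"rz": 0},{"x": 0,"y": -0.18,"z": 0,"rx": 0,"ry": 0,"rz": 0},{"x": 0,"y": -0.18,"z": 0,"rx": 0,"ry": 0,"rz": 0},{"x": 0,"y": -0.18,"z": 0,"rx": 0,"ry": 0,"rz": 0},{"x": 0,"y": -0.18,"z": 0,"rx": 0,"ry": 0,"rz": 0},{"x": 0,"y": -0.18,"z": 0,"rx": 0,"ry": 0,"rz": 0},{"x": 0,"y": -0.16,"z": 0,"rx": 0,"ry": 0,"rz": 0},{"x": 0,"y": -0.14,"z": 0,"rx": 0,"ry": 0,"rz": 0},{"x": 0,"y": -0.1,"z": 0,"rx": 0,"ry": 0,"rz": 0}]}}

```text
t: 7.22
eef_pos: [546.2, 97.7, -8.9]
tcp_rot: [3.142, -0.0, 2.923]
ft_force: [0.6, 2.8, 2.5]
opening: 0.004
grip_force: 1.8
```

```bash
python3 - <<'E'
from tip import *
need((-38,0,-9)); row("top")
E
```

```text
t 7.22 rail tcp [-74.8   0.2  -8.9] units x,y,z [ 0.007 -1.473  0.004] rz -0.01 F [0.6 2.8 2.5]
row front x [105.4 109.4 145.8 147.8] top z [35.4 38.5 41.1]
```

Emit:
{"name": "step_arm", "arguments": {"plan": [{"x": 0,"y": -0.12,"z": 0,"rx": 0,"ry": 0,"rz": 0},{"x": 0,"y": -0.14,"z": 0,"rx": 0,"ry": 0,"rz": 0},{"x": 0,"y": -0.14,"z": 0,"rx": 0,"ry": 0,"rz": 0},{"x": 0,"y": -0.14,"z": 0,"rx": 0,"ry": 0,"rz": 0},{"x": 0,"y": -0.14,"z": 0,"rx": 0,"ry": 0,"rz": 0},{"x": 0,"y": -0.14,"z": 0,"rx": 0,"ry": 0,"rz": 0},{"x": 0,"y": -0.12,"z": 0,"rx": 0,"ry": 0,"rz": 0},{"x": 0,"y": -0.1,"z": 0,"rx": 0,"ry": 0,"rz": 0},{"x": 0,"y": -0.08,"z": 0,"rx": 0,"ry": 0,"rz": 0},{"x": 0,"y": -0.06,"z": 0,"rx": 0,"ry": 0,"rz": 0}]}}

```text
t: 8.1
eef_pos: [539.8, 69.1, -9.0]
tcp_rot: [3.142, -0.0, 2.923]
ft_force: [0.1, 3.1, 0.2]
opening: 0.004
grip_force: 1.4
```

Emit:
{"name": "step_arm", "arguments": {"plan": [{"x": 0,"y": -0.05,"z": 0,"rx": 0,"ry": 0,"rz": 0},{"x": 0,"y": -0.05,"z": 0,"rx": 0,"ry": 0,"rz": 0},{"x": 0,"y": -0.04,"z": 0,"rx": 0,"ry": 0,"rz": 0},{"x": 0,"y": -0.04,"z": 0,"rx": 0,"ry": 0,"rz": 0},{"x": 0,"y": -0.02,"z": 0,"rx": 0,"ry": 0,"rz": 0},{"x": 0,"y": -0.02,"z": 0,"rx": 0,"ry": 0,"rz": 0},{"x": 0,"y": -0.02,"z": 0,"rx": 0,"ry": 0,"rz": 0},{"x": 0,"y": -0.02,"z": 0,"rx": 0,"ry": 0,"rz": 0},{"x": 0,"y": -0.01,"z": 0,"rx": 0,"ry": 0,"rz": 0},{"x": 0,"y": 0,"z": 0,"rx": 0,"ry": 0,"rz": 0}]}}

```text
t: 8.93
eef_pos: [538.6, 63.2, -8.9]
tcp_rot: [3.141, 0.0, 2.923]
ft_force: [1.3, 7.5, 0.5]
opening: 0.006
grip_force: 3.5
```

```bash
python3 - <<'E'
from tip import *
need((-38,0,-9)); row("top")
E
```

```text
t 8.93 rail tcp [-39.5   0.2  -8.9] units x,y,z [ 0.007 -0.06   0.004] rz -0.01 F [1.3 7.5 0.5]
row front x [140.9 144.4 146.8 147.6] top z [35.5 38.7 41.4]
```

Force is climbing to 7.5 N at -39.5, so the row may be touching the stop. I'll creep a little further to confirm.

Emit:
{"name": "step_arm", "arguments": {"plan": [{"x": 0,"y": -0.02,"z": 0,"rx": 0,"ry": 0,"rz": 0},{"x": 0,"y": -0.02,"z": 0,"rx": 0,"ry": 0,"rz": 0},{"x": 0,"y": -0.02,"z": 0,"rx": 0,"ry": 0,"rz": 0},{"x": 0,"y": -0.02,"z": 0,"rx": 0,"ry": 0,"rz": 0},{"x": 0,"y": 0,"z": 0,"rx": 0,"ry": 0,"rz": 0},{"x": 0,"y": 0,"z": 0,"rx": 0,"ry": 0,"rz": 0},{"x": 0,"y": 0,"z": 0,"rx": 0,"ry": 0,"rz": 0},{"x": 0,"y": 0,"z": 0,"rx": 0,"ry": 0,"rz": 0},{"x": 0,"y": 0,"z": 0,"rx": 0,"ry": 0,"rz": 0},{"x": 0,"y": 0,"z": 0,"rx": 0,"ry": 0,"rz": 0}]}}

```text
t: 9.82
eef_pos: [539.0, 62.8, -8.6]
tcp_rot: [3.139, 0.002, 2.922]
ft_force: [3.4, 22.2, 1.0]
opening: 0.005
grip_force: 11.1
```

```bash
python3 - <<'E'
from tip import *
need((-38,0,-9)); row("top"); c=read_camera("side"); pickle.dump(c,open("s4.pkl","wb"))
E
```

```text
t 9.82 rail tcp [-39.2   0.6  -8.6] units x,y,z [ 0.026 -0.049  0.017] rz -0.01 F [ 3.4 22.2  1. ]
row front x [140.4 144.4 146.6 147.5] top z [35.3 38.6 40.9]
```

At 22 N the row moved only 0.3 mm of a 2 mm command, so it is home against the stop. I'll retreat, lift and go over behind the knob, which is at about (-88,75) in the rail frame.

Emit:
{"name": "step_arm", "arguments": {"plan": [{"x": 0,"y": 0.2,"z": 0,"rx": 0,"ry": 0,"rz": 0},{"x": 0,"y": 0.4,"z": 0,"rx": 0,"ry": 0,"rz": 0},{"x": 0,"y": 0.4,"z": 0,"rx": 0,"ry": 0,"rz": 0},{"x": 0,"y": 0,"z": -0.7,"rx": 0,"ry": 0,"rz": 0},{"x": 0,"y": 0,"z": -0.8,"rx": 0,"ry": 0,"rz": 0},{"x": 0,"y": 0,"z": -0.8,"rx": 0,"ry": 0,"rz": 0},{"x": -0.6,"y": 0,"z": 0,"rx": 0,"ry": 0,"rz": 0},{"x": -0.8,"y": 0,"z": 0,"rx": 0,"ry": 0,"rz": 0},{"x": -0.8,"y": 0,"z": 0,"rx": 0,"ry": 0,"rz": 0},{"x": -0.8,"y": 0,"z": 0,"rx": 0,"ry": 0,"rz": 0}]}}

```text
t: 10.75
eef_pos: [617.5, 69.2, 48.8]
tcp_rot: [-3.141, 0.0, 2.923]
ft_force: [0.4, 0.1, 0.9]
opening: 0.002
grip_force: 0.0
```

```bash
cat > knob.py <<'E'
from tip import *
def knob(n="side"):
    "knob top by height map: points 50..64 mm high around the pivot"
    c=read_camera(n);D=c["depth"];g=[]
    for v in range(60,330):
        for u in range(150,400):
            if D[v,u]>0:
                q=L(at_depth(c,u,v)); r=np.hypot(q[0]+41,q[1]-34)
                if 48<q[2]<64 and 50<r<74: g.append(q)
    if not g: print(n,"no knob"); return
    g=np.array(g);m=np.median(g,0);phi=np.arctan2(m[1]-34,m[0]+41)%(2*np.pi);print(n,len(g),m.round(1),"spread",g.std(0).round(1),"phi",phi.round(3),"q",(phi-1.5*np.pi+2.5).round(2))
def T(phi,e=0):
    K=np.array([-41,34])+62*np.array([np.cos(phi),np.sin(phi)]);n=np.array([np.sin(phi),-np.cos(phi)])
    d=np.arange(5,40,.05);x=np.maximum(np.abs(d*n[0])-7,0);y=np.maximum(np.abs(d*n[1])-10,0)
    return K+n*(d[np.argmax(np.hypot(x,y)>=7)]+e)
E
python3 - <<'E'
from knob import *
knob(); row("side")
need(tuple(T(2.43,8))+(9,))
for ph in np.arange(2.43,4.9,.2): print(round(ph,2),T(ph).round(1))
E
```

```text
side 17 [-86.   74.3  52.6] spread [2.2 3.9 3.2] phi 2.412 q 0.2
row front x [127.9 140.3 144.  146.3] top z [33.4 39.9 41.9]
t 10.85 rail tcp [-62.3  77.4  48.4] units x,y,z [-0.703  0.321  1.575] rz -0.02 F [-1.4  0.  -0.2]
2.43 [-75.5  88.9]
2.63 [-85.7  81. ]
2.83 [-94.5  70. ]
3.03 [-100.7   57.9]
3.23 [-104.3   45.6]
3.43 [-105.5   33.4]
3.63 [-104.7   21.7]
3.83 [-101.     9.4]
4.03 [-94.   -2.8]
4.23 [-83.8 -13.6]
4.43 [-72.3 -21.5]
4.63 [-60.1 -26.6]
4.83 [-47.7 -29.2]
```

Emit:
{"name": "step_arm", "arguments": {"plan": [{"x": -0.35,"y": 0.16,"z": 0,"rx": 0,"ry": 0,"rz": 0},{"x": -0.35,"y": 0.16,"z": 0,"rx": 0,"ry": 0,"rz": 0},{"x": 0,"y": 0,"z": 0.5,"rx": 0,"ry": 0,"rz": 0},{"x": 0,"y": 0,"z": 0.5,"rx": 0,"ry": 0,"rz": 0},{"x": 0,"y": 0,"z": 0.4,"rx": 0,"ry": 0,"rz": 0},{"x": 0,"y": 0,"z": 0.2,"rx": 0,"ry": 0,"rz": 0},{"x": 0.14,"y": 0.16,"z": 0,"rx": 0,"ry": 0,"rz": 0},{"x": 0.14,"y": 0.16,"z": 0,"rx": 0,"ry": 0,"rz": 0},{"x": 0.14,"y": 0.16,"z": 0,"rx": 0,"ry": 0,"rz": 0},{"x": 0.14,"y": 0.16,"z": 0,"rx": 0,"ry": 0,"rz": 0}]}}

```text
t: 11.68
eef_pos: [624.9, 91.9, 9.0]
tcp_rot: [-3.141, 0.0, 2.923]
ft_force: [-0.5, -1.3, -0.6]
opening: 0.002
grip_force: 1.0
```

```bash
python3 - <<'E'
from tip import *
need((-100.7,57.9,9)); tip()
E
```

```text
t 11.68 rail tcp [-86.2  78.2   9. ] units x,y,z [ 0.812  0.58  -0.002] rz -0.01 F [-0.5 -1.3 -0.6]
tip [np.float64(44.1), np.float64(44.9)]
tip [np.float64(48.4), np.float64(48.1)]
```

Emit:
{"name": "step_arm", "arguments": {"plan": [{"x": 0.18,"y": 0.17,"z": 0,"rx": 0,"ry": 0,"rz": 0},{"x": 0.2,"y": 0.16,"z": 0,"rx": 0,"ry": 0,"rz": 0},{"x": 0.21,"y": 0.13,"z": 0,"rx": 0,"ry": 0,"rz": 0},{"x": 0.22,"y": 0.12,"z": 0,"rx": 0,"ry": 0,"rz": 0},{"x": 0.245,"y": 0.07,"z": 0,"rx": 0,"ry": 0,"rz": 0},{"x": 0.245,"y": 0.07,"z": 0,"rx": 0,"ry": 0,"rz": 0},{"x": 0.245,"y": 0.025,"z": 0,"rx": 0,"ry": 0,"rz": 0},{"x": 0.245,"y": 0.025,"z": 0,"rx": 0,"ry": 0,"rz": 0},{"x": 0.235,"y": -0.015,"z": 0,"rx": 0,"ry": 0,"rz": 0},{"x": 0.235,"y": -0.015,"z": 0,"rx": 0,"ry": 0,"rz": 0}]}}

```text
t: 12.57
eef_pos: [573.7, 121.9, 8.6]
tcp_rot: [3.141, 0.0, 2.923]
ft_force: [1.2, -2.1, 0.3]
opening: 0.003
grip_force: 1.0
```

```bash
python3 - <<'E'
from knob import *
need((-101,9.4,9)); knob("side"); knob("top")
E
```

```text
t 12.57 rail tcp [-104.4   21.7    8.6] units x,y,z [ 0.493 -0.137 -0.015] rz -0.01 F [ 1.2 -2.1  0.3]
side 14 [-91.4   4.4  50.8] spread [1.7 3.6 2.9] phi 3.673 q 1.46
top no knob
```

Emit:
{"name": "step_arm", "arguments": {"plan": [{"x": 0.245,"y": -0.07,"z": 0,"rx": 0,"ry": 0,"rz": 0},{"x": 0.245,"y": -0.08,"z": 0,"rx": 0,"ry": 0,"rz": 0},{"x": 0.245,"y": -0.13,"z": 0,"rx": 0,"ry": 0,"rz": 0},{"x": 0.245,"y": -0.15,"z": 0,"rx": 0,"ry": 0,"rz": 0},{"x": 0.215,"y": -0.2,"z": 0,"rx": 0,"ry": 0,"rz": 0},{"x": 0.215,"y": -0.2,"z": 0,"rx": 0,"ry": 0,"rz": 0},{"x": 0.16,"y": -0.23,"z": 0,"rx": 0,"ry": 0,"rz": 0},{"x": 0.16,"y": -0.23,"z": 0,"rx": 0,"ry": 0,"rz": 0},{"x": 0.1,"y": -0.24,"z": 0,"rx": 0,"ry": 0,"rz": 0},{"x": 0.06,"y": -0.15,"z": 0,"rx": 0,"ry": 0,"rz": 0}]}}

```text
t: 13.5
eef_pos: [518.4, 90.4, 8.6]
tcp_rot: [3.142, -0.0, 2.922]
ft_force: [1.1, 0.8, -0.8]
opening: 0.004
grip_force: 0.5
```

```bash
python3 - <<'E'
from knob import *
need((-55,-28,9)); knob("side")
E
```

```text
t 13.5 rail tcp [-61.7 -25.4   8.6] units x,y,z [ 0.102 -0.269 -0.016] rz -0.01 F [ 1.1  0.8 -0.8]
side 14 [-42.2 -26.6  51.5] spread [2.2 3.9 2.5] phi 4.693 q 2.48
```

Emit:
{"name": "step_arm", "arguments": {"plan": [{"x": 0.05,"y": -0.1,"z": 0,"rx": 0,"ry": 0,"rz": 0},{"x": 0.03,"y": -0.08,"z": 0,"rx": 0,"ry": 0,"rz": 0},{"x": 0,"y": -0.06,"z": 0,"rx": 0,"ry": 0,"rz": 0},{"x": 0,"y": -0.04,"z": 0,"rx": 0,"ry": 0,"rz": 0},{"x": 0,"y": -0.02,"z": 0,"rx": 0,"ry": 0,"rz": 0},{"x": 0,"y": 0,"z": 0,"rx": 0,"ry": 0,"rz": 0},{"x": 0,"y": 0,"z": 0,"rx": 0,"ry": 0,"rz": 0},{"x": 0,"y": 0,"z": 0,"rx": 0,"ry": 0,"rz": 0},{"x": 0,"y": 0,"z": 0,"rx": 0,"ry": 0,"rz": 0},{"x": 0,"y": 0,"z": 0,"rx": 0,"ry": 0,"rz": 0}]}}

```text
t: 14.38
eef_pos: [515.9, 85.9, 8.6]
tcp_rot: [3.14, 0.001, 2.923]
ft_force: [1.8, 17.5, -1.1]
opening: 0.006
grip_force: 8.3
```

```bash
python3 - <<'E'
from knob import *
need((-55,-28,9)); knob("side"); knob("side")
E
```

```text
t 14.38 rail tcp [-56.8 -26.9   8.6] units x,y,z [ 0.043 -0.072 -0.014] rz -0.01 F [ 1.8 17.5 -1.1]
side 11 [-37.3 -26.3  50.6] spread [1.4 3.7 1.7] phi 4.773 q 2.56
side 11 [-38.  -26.1  50.4] spread [1.6 3.7 2.2] phi 4.763 q 2.55
```

The arm has met its pin at 17.5 N. Now I'll come away: back off, raise, and move clear towards -x so the cameras can see.

Emit:
{"name": "step_arm", "arguments": {"plan": [{"x": 0,"y": 0.2,"z": 0,"rx": 0,"ry": 0,"rz": 0},{"x": 0,"y": 0.5,"z": 0,"rx": 0,"ry": 0,"rz": 0},{"x": 0,"y": 0.5,"z": 0,"rx": 0,"ry": 0,"rz": 0},{"x": 0,"y": 0,"z": -0.8,"rx": 0,"ry": 0,"rz": 0},{"x": 0,"y": 0,"z": -1,"rx": 0,"ry": 0,"rz": 0},{"x": 0,"y": 0,"z": -1,"rx": 0,"ry": 0,"rz": 0},{"x": 0,"y": 0,"z": -1,"rx": 0,"ry": 0,"rz": 0},{"x": 0,"y": 0,"z": -1,"rx": 0,"ry": 0,"rz": 0},{"x": 0,"y": 0,"z": -1,"rx": 0,"ry": 0,"rz": 0},{"x": 0,"y": 0,"z": -1,"rx": 0,"ry": 0,"rz": 0}]}}

```text
t: 15.32
eef_pos: [521.7, 114.4, 179.9]
tcp_rot: [-3.142, -0.0, 2.923]
ft_force: [0.3, -0.8, 0.4]
opening: 0.006
grip_force: 0.0
```

Emit:
{"name": "step_arm", "arguments": {"plan": [{"x": 0.9,"y": 0.7,"z": 0,"rx": 0,"ry": 0,"rz": 0},{"x": 0.9,"y": 0.7,"z": 0,"rx": 0,"ry": 0,"rz": 0},{"x": 0.9,"y": 0.7,"z": 0,"rx": 0,"ry": 0,"rz": 0},{"x": 0.9,"y": 0.7,"z": 0,"rx": 0,"ry": 0,"rz": 0},{"x": 0,"y": 0.9,"z": 0,"rx": 0,"ry": 0,"rz": 0},{"x": 0,"y": 0.9,"z": 0,"rx": 0,"ry": 0,"rz": 0},{"x": 0,"y": 0.9,"z": 0,"rx": 0,"ry": 0,"rz": 0},{"x": 0,"y": 0.9,"z": 0,"rx": 0,"ry": 0,"rz": 0},{"x": 0,"y": 0.9,"z": 0,"rx": 0,"ry": 0,"rz": 0},{"x": 0,"y": 0,"z": 0,"rx": 0,"ry": 0,"rz": 0}]}}

```text
t: 16.15
eef_pos: [473.8, 314.9, 178.4]
tcp_rot: [3.141, 0.0, 2.925]
ft_force: [-0.5, 0.2, -0.5]
opening: 0.008
grip_force: 0.0
```

```bash
python3 - <<'E'
from knob import *
knob("side"); row("top")
c=snap("top","top9"); cr=c["image"][150:290,150:350]; cv2.imwrite("pics/top9c.png",cv2.resize(cr,None,fx=4,fy=4,interpolation=cv2.INTER_CUBIC)[:,:,::-1])
E
```

```text
side 35 [-40.6 -26.7  57.1] spread [3.  3.7 3.7] phi 4.719 q 2.51
row front x [129.1 140.6 145.2 147.4] top z [31.9 38.4 41. ]
```

View pics/top9c.png

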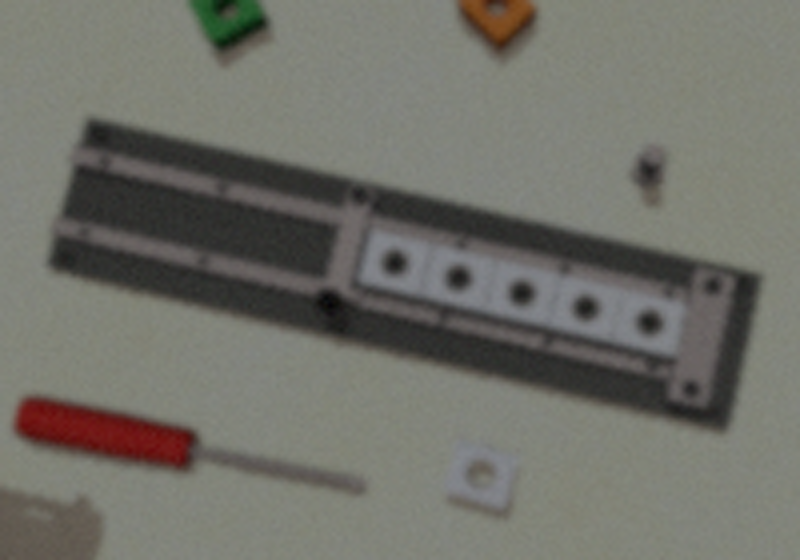

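The top view shows the five blocks packed against the stop, with holes from (395,262) to (649,322). The arm lies across the channel with its knob at (332,303), and the other things in view are where they were. I'm handing in.

```bash
python3 -c "
from cell import *
print(job_done())"
```

```text
the job is handed in; nothing more can be done
None
```

The row is home against the end stop, the swing arm is closed on its pin (about 2.5 rad by camera), and the gripper is clear; the job was handed in at about 16 s of the 48 s allowed, and no verdict came back.

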